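# Make up two orders at the packing bench

### The arm

A 6-joint arm with a two-finger parallel gripper is mounted at the origin on the work surface. World frame = base frame: x ahead of the robot, y to its left, z up, the work surface at z = 0. Lengths are in mm, angles in rad, forces in N, time in s.
With the tool pointing down it reaches from about 350 to 775 mm from the base axis. Payload 7.3 kg.
Tool frame: the origin (TCP) lies on the centre line of the jaws, within the pads' length; the fingertips stand 17 mm ahead of it and the grasp point (between the pads) lies 2 mm behind it; z points along the fingers, y is the line along which they close (so a half turn about z gives the same grasp; the last joint's range is limited). The gripper opens to 92 mm and grips with 3 to 60 N. Pads are 19 mm wide; open, the fingers measure 130 mm over their backs; the gripper's body (75 mm by 190 mm) begins 47 mm behind the grasp point.
Start: joints at [1.004, 0.342, 1.524, -0, 1.275, -0.146], TCP at [214.445, 479.225, 243.741] pointing down, gripper open.
Joint ranges: [-2.53, 2.53], [-0.77, 2.02], [0.04, 2.7], [-1, 4.14], [0.28, 2.66], [-3.11, 3.11]. Speed limits (rad/s): [2.57, 2.57, 3.14, 3.14, 3.14, 3.14].

### API

Orientations are given as [roll, pitch, yaw] about the fixed x, y, z axes, in that order (R = Rz(yaw) Ry(pitch) Rx(roll)).
In Python, from plant import bot gives the robot as it stands. The module is installed in compiled form; this text tells all that it offers.
- The arm moves only by the shell command python3 -m pendant 'ROWS'. ROWS is JSON, a list of rows, each a list of 3 entries, a list of its own where there are three numbers: the shift along the world's x, y, z as a fraction of full scale, then the turn, a rotation vector about the world's x, y, z as a fraction of full scale, then the opening, from -1 (shut) to 1 (fully open), so that 0 is half open. In form: [[[tx, ty, tz], [rx, ry, rz], claw], ...]. A call has exactly 10 rows; each row shifts and turns the commanded pose from where the row before left it; what a row does not reach is not made up. Full scale, the value 1, is 30 mm for a shift and 0.12 rad for a turn. A row lasts 1/12 s, in which the tool goes at most 41.7 mm and 7.16 degrees, less where a joint would pass 70% of its speed; a pose out of reach is approached as far as the arm can. A call with a number of a shift or a turn outside -1 to 1 is refused whole. A call with a gripper value outside its range is refused whole. The fingers move at their own pace and stop on an object; the grip force is fixed at half the most. Time passes only in rows, so rows that do not move let the fingers close, or fill a call up. It gives the time, the measured TCP pose, the force, the opening and the grip force at its end, in the units of the state.
- bot.get_obs(): the state, without advancing time (a new reading comes with each control period).
- bot.capture(name): name is "side" or "top" or "wrist"; returns the picture (400x640x3 uint8, blue, green, red); there is no depth.
- bot.camera_params(name): a dict with "fovy" (degrees; the focal length in pixels is half the picture's height over the tangent of half this angle, whatever the lens; pixels are square), "cx", "cy" (the principal point, pixels), "distortion" ([k1, k2, p1, p2, k3] as OpenCV has them; the pictures are not rectified), "camera_from_world" (4x4, takes a point from world to camera coordinates). Camera axes: x right, y down, z forward; pixel columns grow to the right and rows downward; lengths in mm; the calibration is good to about 2 mm. A picture is of the moment at which its call begins: read the wrist's pose just before it. camera_params takes no time and is no camera call; for the wrist camera it gives the pose at the moment of the call.
- bot.close_job(): hands the job in; it is judged then, once.
The state is a dict: "time": time; "joint_positions": joint angles; "dq": joint speeds; "tau": joint torques, N m; "tool_pos": TCP position; "tcp_rot": TCP orientation; "contact_force": force on the tool from outside, world axes, zero at the start; "moment": the same for the moment, N m; "grip_width": finger opening in mm; "finger_force": force on a finger pad.
Only numpy, scipy, OpenCV 4.12 (cv2) and the standard library are available. Lean on these libraries where they do the work, as an engineer would, in place of code of your own. Each camera call takes 0.05 s, during which the arm holds its last target. There are 200 camera calls.

### The job

Make up two orders. In the long tray lay the long camera carton flat on the tray's floor, put the low drive carton centred on top of it with its length along the camera carton's, and stand the dome camera, dome up, in the middle of the drive carton; in the square tray stand the square charger carton flat on the floor and put the hub upright in the middle of its top. Leave the tape roll, the pen pot and the scanner where they are.

Things in the scene. Friction and masses are not known exactly. Their poses are not given: they have to be found in the camera images.
- long_carton_c (a point): Long white camera carton, 168 x 66 x 50 mm (length, width, height), with a grey picture of a tube-shaped camera on top. This point is its centre, 25 mm above its underside; x runs along its length, y across its width, z up. It lies flat on the bench.
- flat_carton_c (a point): Shorter, low white drive carton, 118 x 58 x 36 mm, with a grey rectangle and a bright disc printed on top. Point at its centre, 18 mm above its underside; x along its length, y across, z up.
- dome_camera_c (a point): Bare dome camera: a white round base 60 mm in diameter and 30 mm high, with straight sides, carrying a shiny black half-ball (24 mm radius) that brings it to 50 mm in all. Point on its axis, 25 mm above its underside; z up. Grip it by the white base.
- square_carton_c (a point): Square white charger carton, 66 x 66 x 56 mm (56 high), the tallest of the cartons, with a small grey plug on top. Point at its centre, 28 mm above its underside; x and y parallel to its sides, z up.
- hub_c (a point): Wireless hub: a plain white flat-topped puck, 56 mm in diameter, 36 mm high, grey ring round its foot and a small grey spot on top. Point on its axis, 18 mm above its underside; z up.
- long_tray: Long shallow brown cardboard tray, fixed to the bench, 212 x 108 mm outside, 204 x 100 mm inside, walls 4 mm thick and 15 mm high, floor 3 mm thick. Origin under its centre on the bench; x along its length, y across.
- square_tray: Square shallow brown cardboard tray, fixed to the bench, 108 x 108 mm outside, 100 x 100 mm inside, walls 4 mm thick and 15 mm high, floor 3 mm thick. Origin under its centre on the bench; x and y parallel to its sides.
- tape_roll: Bystander: brown roll of packing tape lying flat, 100 mm outside diameter, 78 mm inside, 48 mm high. Origin at the centre of its underside.
- pen_pot: Bystander: dark round pen pot, 72 mm in diameter, 95 mm high, pens standing up to 136 mm. Origin at the centre of its underside.
- scanner: Bystander: hand-held scanner lying on the bench, about 180 mm long along its x (dark head to +x, grey handle to -x), 60 mm wide, 46 mm high. Origin at its underside near the middle.

How it is judged (in metres and radians):
At the end, for the whole second after the job is handed in: Long and square cartons flat on the floors of their trays (within 21 mm of centre each way); drive carton on the long one (15 mm, 12 degrees), dome camera on it (15 mm), hub on the square carton (15 mm); all upright within 4.5 degrees, heights within 4 mm, released and at rest (x of long_carton_c in the frame of long_tray between -0.021 and 0.021 m and y of long_carton_c in the frame of long_tray between -0.021 and 0.021 m and z of long_carton_c in the frame of long_tray between 0.024 and 0.032 m and x of square_carton_c in the frame of square_tray between -0.021 and 0.021 m and y of square_carton_c in the frame of square_tray between -0.021 and 0.021 m and z of square_carton_c in the frame of square_tray between 0.027 and 0.035 m and horizontal distance between flat_carton_c and long_carton_c below 0.015 m and z of flat_carton_c in the frame of long_carton_c between 0.039 and 0.047 m and horizontal distance between dome_camera_c and flat_carton_c below 0.015 m and z of dome_camera_c in the frame of flat_carton_c between 0.039 and 0.047 m and horizontal distance between hub_c and square_carton_c below 0.015 m and z of hub_c in the frame of square_carton_c between 0.042 and 0.05 m and angle between the x axis of flat_carton_c and the x axis of long_carton_c, either way round below 0.21 rad and angle between each of long_carton_c, flat_carton_c, dome_camera_c, square_carton_c, hub_c's own z axis and vertical below 0.08 rad and linear speed of each of long_carton, flat_carton, dome_camera, square_carton, hub below 0.02 m/s); the robot touches nothing.
It fails at once if the tape roll is shifted by more than 30 mm (distance of tape_roll from where it was at the start of the episode above 0.03 m).
It fails at once if the pen pot is shifted by more than 30 mm (distance of pen_pot from where it was at the start of the episode above 0.03 m).
It fails at once if the scanner is shifted by more than 30 mm (distance of scanner from where it was at the start of the episode above 0.03 m).
It also fails if it takes over 141 s, if anything falls off the work surface, if the arm or the gripper's body presses on something with over 40 N, if the wrist force passes 120 N, or if a joint passes its speed limit or range.

## Working session

There is one attempt and no reset: what is moved stays moved. The work goes in short steps, Python scripts to look and compute and a shell command to move; the robot and the scene stay as the last step left them, time stands still between calls to the robot, and variables do not carry over. Pictures are saved under pics/ and viewed, at most 14 in all, crops included, and the job is handed in when it is done.

```bash
mkdir -p pics; ls; python3 - <<'E'
from plant import bot
import cv2
for n in("top","side"):
    im=bot.capture(n); cv2.imwrite(f"pics/{n}0.png",im)
    p=bot.camera_params(n); print(n,p)
print(bot.get_obs())
E
```

```text
pics
top {'fovy': 46.36728420450025, 'cx': 320.1418757788555, 'cy': 201.28965901379192, 'distortion': array([-0.03330268,  0.        ,  0.        ,  0.        ,  0.        ]), 'camera_from_world': array([[ 1.97932802e-02, -9.99588821e-01,  2.07464216e-02,
        -2.76955861e+01],
       [-9.84273438e-01, -2.31248602e-02, -1.75131493e-01,
         5.86404060e+02],
       [ 1.75539241e-01, -1.69537250e-02, -9.84326443e-01,
         1.17678457e+03],
       [ 0.00000000e+00,  0.00000000e+00,  0.00000000e+00,
         1.00000000e+00]])}
side {'fovy': 43.22757480877702, 'cx': 305.8664699770392, 'cy': 197.0828169806266, 'distortion': array([0.04358706, 0.        , 0.        , 0.        , 0.        ]), 'camera_from_world': array([[-9.80122238e-01, -1.98326167e-01,  5.20863054e-03,
         5.60240614e+02],
       [-1.45338871e-01,  6.99894792e-01, -6.99302433e-01,
         1.41555965e+02],
       [ 1.35044478e-01, -6.86158883e-01, -7.14806951e-01,
         1.64053487e+03],
       [ 0.00000000e+00,  0.00000000e+00,  0.00000000e+00,
         1.00000000e+00]])}
{'time': 0.1, 'joint_positions': array([ 1.00399208e+00,  3.42651320e-01,  1.52488263e+00,  3.22007526e-05,
        1.27537562e+00, -1.45983460e-01]), 'dq': array([-0.0028061 , -0.00100841, -0.00171177, -0.002618  , -0.00109663,
        0.00150942]), 'tau': array([ 1.21672088e-03, -4.32005346e+01, -2.44696820e+01,  7.18080369e-02,
        5.26685861e-02, -7.35599929e-05]), 'tool_pos': array([214.26037198, 478.94447744, 243.12889254]), 'tcp_rot': array([-3.14029422e+00, -2.22032132e-04,  2.72076233e+00]), 'contact_force': array([-0.2421482 ,  0.2283054 , -0.02846723]), 'moment': array([ 0.03493491, -0.04628504,  0.01047921]), 'finger_force': 0.0, 'grip_width': 91.91112787674042}
```

View pics/top0.png

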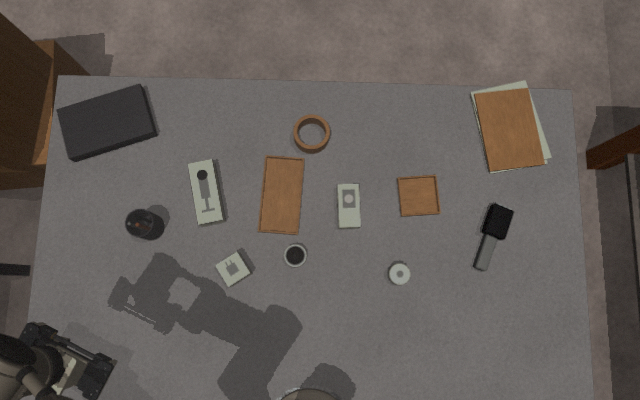

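View pics/side0.png

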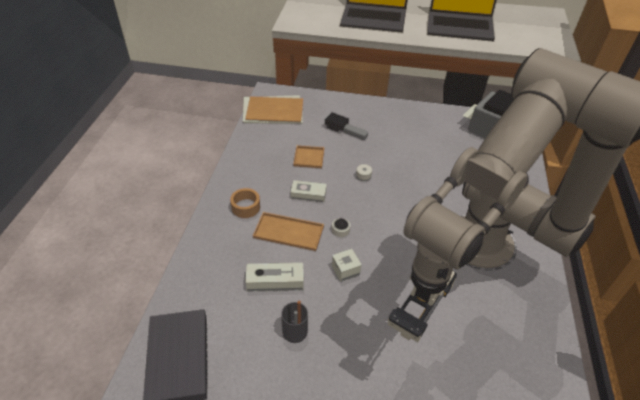

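```bash
cat > h.py <<'E'
import cv2, numpy as np
from plant import bot
def K(p):
    f=200/np.tan(np.radians(p["fovy"])/2)
    return np.array([[f,0,p["cx"]],[0,f,p["cy"]],[0,0,1.]])
def cast(p,px,z):
    """pixels -> world xy on plane z"""
    n=cv2.undistortPoints(np.float64(px).reshape(-1,1,2),K(p),np.array(p["distortion"])).reshape(-1,2)
    T=p["camera_from_world"];R=T[:3,:3];c=-R.T@T[:3,3]
    d=np.c_[n,np.ones(len(n))]@R
    return c[:2]+d[:,:2]*((z-c[2])/d[:,2])[:,None]
def rect(p,cnt,z):
    w=cast(p,cnt,z)
    (c,s,a)=cv2.minAreaRect(w.astype(np.float32))
    if s[0]<s[1]: s=s[::-1];a+=90
    return np.round(c,1),np.round(s,1),round((a+90)%180-90,1)
def blobs(m,amin=80):
    cs,_=cv2.findContours(m.astype(np.uint8)*255,cv2.RETR_EXTERNAL,cv2.CHAIN_APPROX_NONE)
    return [c for c in cs if cv2.contourArea(c)>amin]
def white(im,t=140):
    h=cv2.cvtColor(im,cv2.COLOR_BGR2HSV); return (h[...,2]>t)&(h[...,1]<60)
def brown(im):
    h=cv2.cvtColor(im,cv2.COLOR_BGR2HSV); return (h[...,1]>90)&(h[...,0]<25)&(h[...,2]>60)
E
python3 - <<'E'
from h import *
im=cv2.imread("pics/top0.png");p=bot.camera_params("top")
T=p["camera_from_world"];print("cam",-T[:3,:3].T@T[:3,3])
for n,px in dict(white=(206,215),side=(206,165),tbl=(340,300),floorbg=(250,150),dome=(290,263),hub=(393,274)).items(): print(n,im[px[1],px[0]])
H={"long":(206,192,50),"flat":(348,206,36),"dome":(295,255,30),"square":(232,268,56),"hub":(399,274,36)}
for k,m in(("w",white(im)),("b",brown(im))):
  for c in blobs(m,150):
    (u,v),s,_=cv2.minAreaRect(c)
    if not(150<v<300 and 120<u<520) : continue
    if k=="b": print("tray",round(u),round(v),rect(p,c,15)); continue
    for n,(a,b,z) in H.items():
        if np.hypot(a-u,b-v)<25: print(n,round(u),round(v),*rect(p,c,z))
for n,px,z in(("tape",(312,133),48),("pot",(145,224),95),("scan",(495,237),30)): print(n,cast(p,px,z))
E
```

```text
cam [ 371.15825754    5.82719553 1261.61256857]
white [141 156 152]
side [143 155 152]
tbl [109 108 112]
floorbg [ 99 102 104]
dome [85 88 90]
hub [150 155 152]
hub 400 274 [ 403.4 -226.1] [50.1 49.1] -89.0
square 232 269 [406.2 206.5] [64.3 62.7] -56.0
flat 349 205 [581.9 -92.2] [114.8  55.8] 2.8
long 205 191 [607.9 290.1] [166.   64.4] 13.3
tray 418 195 (array([ 617.9, -283.9]), array([108.9, 108.7]), -84.6)
tray 281 194 (array([611.5,  91.1]), array([211.7, 107.7]), -3.3)
tape [[775.11511171  10.72437909]]
pot [[511.03456824 423.88916163]]
scan [[ 504.71154213 -485.39833507]]
```

The top view shows everything: long carton (205,191), flat carton (349,205), dome (295,255), square (232,269), hub (400,274), trays (281,194) and (418,195), pot (145,224), tape (312,133) and scanner (495,237). The side view agrees, and the measured sizes match the given ones. I'll move above the long carton.

```bash
python3 -m pendant '[[[0.8,-0.4,0],[0,0,0.33],1],[[0.8,-0.4,0],[0,0,0.33],1],[[0.8,-0.4,0],[0,0,0.33],1],[[0.8,-0.4,0],[0,0,0.33],1],[[0.8,-0.4,0],[0,0,0.33],1],[[0.8,-0.4,0],[0,0,0.33],1],[[0.8,-0.4,0],[0,0,0.33],1],[[0.8,-0.4,0],[0,0,0.33],1],[[0.8,-0.4,0],[0,0,0.33],1],[[0.8,-0.4,0],[0,0,0.33],1]]'
python3 -m pendant '[[[0.8,-0.4,0],[0,0,0.33],1],[[0.8,-0.4,0],[0,0,0.33],1],[[0.8,-0.4,0],[0,0,0.33],1],[[0.8,-0.4,0],[0,0,0.33],1],[[0.8,-0.4,0],[0,0,0.33],1],[[0.8,-0.3,0],[0,0,0.33],1],[[0.3,0,0],[0,0,0.16],1],[[0,0,0],[0,0,0],1],[[0,0,0],[0,0,0],1],[[0,0,0],[0,0,0],1]]'
python3 - <<'E'
from h import *
o=bot.get_obs();print(o["tool_pos"],o["tcp_rot"])
im=bot.capture("wrist");p=bot.camera_params("wrist");cv2.imwrite("pics/w1.png",im)
for c in blobs(white(im),2000): print(cv2.boundingRect(c),*rect(p,c,50))
t=cv2.imread("pics/top0.png");p=bot.camera_params("top")
for th in(115,120,125,130):
  for c in blobs(white(t,th),60):
    (u,v),_,_=cv2.minAreaRect(c)
    if np.hypot(u-295,v-255)<20: print("dome",th,rect(p,c,30))
print(cv2.cvtColor(t,cv2.COLOR_BGR2GRAY)[242:268:2,280:312:2])
E
```

```text
time: 0.93
tool_pos: [455.4, 358.4, 243.3]
tcp_rot: [-3.141, -0.001, 3.119]
contact_force: [-0.7, 0.1, 0.4]
grip_width: 91.9
finger_force: 0.0
time: 1.77
tool_pos: [606.5, 290.6, 243.4]
tcp_rot: [3.141, -0.001, -2.91]
contact_force: [0.2, 0.2, -1.0]
grip_width: 92.0
finger_force: 0.0
[606.4994053  290.62649517 243.37843698] [ 3.14137251e+00 -1.26128326e-03 -2.90957186e+00]
(196, 296, 231, 34) [758.5 317. ] [276.6  45. ] -76.4
(236, 0, 404, 265) [527.6 420.4] [423.  282.2] -70.7
(0, 0, 190, 265) [613.8  45.8] [264.6 218.1] 6.4
dome 115 (array([444.9,  47.8]), array([57.8, 54.9]), -88.7)
dome 120 (array([444.9,  47.8]), array([57.8, 54.9]), -88.7)
[[106 106 105 108 109 108 103 102  93 102 104 101 108 109 107 104]
 [108 107 107 108 106  82  99 107 107  96  79  74 106 106 104 105]
 [108 104 103 104 117 138 108  84  82 118 139  99  79 105 108 105]
 [107 107 109 118 113  52  40  35  37  36  66 133  95  88 108 108]
 [108 109 105 136  49  36  39  38  38  35  40  75 139  72 108 107]
 [109 107 122  94  39  44  33  38  41  39  40  33 119  97 109 110]
 [107 106 129  72  41  39  37  45  38  41  43  40  89 108 106 106]
 [106 105 128  61  37  40  38  44  39  40  40  35  95 112 106 106]
 [105 101 117  92  39  41  38  47  42  36  40  39 122  96 109 100]
 [110 101 103 127  42  42  37  35  37  38  34  67 139  99 107 108]
 [109 106 101 124 113  50  38  40  39  39  71 135 105 105 101 106]
 [107 107 107  96 128 133  96  71  80 111 133 104 107 106 104 106]
 [106 109 110 106  98  94 130 138 137 115  97 105 107 108 106 108]]
```

View pics/w1.png

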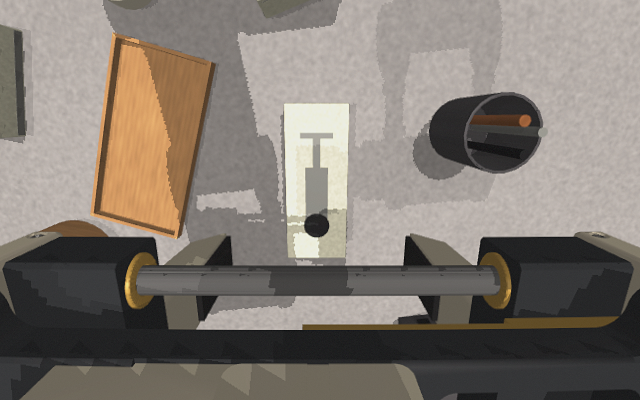

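Wrist view: the long carton's top has its near-edge corners at (284,103) and (348,103). It is square to the jaws and centred between them, so I'll descend and grip high enough to clear the tray walls later.

```bash
python3 - <<'E'
from h import *
p=bot.camera_params("wrist"); print(cast(p,[(284,103),(348,103),(316,225)],50))
E
python3 -m pendant '[[[0.05,0,-0.8],[0,0,0],1],[[0,0,-0.8],[0,0,0],1],[[0,0,-0.8],[0,0,0],1],[[0,0,-0.8],[0,0,0],1],[[0,0,-0.8],[0,0,0],1],[[0,0,-0.8],[0,0,0],1],[[0,0,-0.8],[0,0,0],1],[[0,0,-0.8],[0,0,0],1],[[0,0,-0.4],[0,0,0],1],[[0,0,0],[0,0,0],1]]'
python3 -m pendant '[[[0,0,0],[0,0,0],-1],[[0,0,0],[0,0,0],-1],[[0,0,0],[0,0,0],-1],[[0,0,0],[0,0,0],-1],[[0,0,0],[0,0,0],-1],[[0,0,0],[0,0,0],-1],[[0,0,0],[0,0,0],-1],[[0,0,0],[0,0,0],-1],[[0,0,0],[0,0,0],-1],[[0,0,0],[0,0,0],-1]]'
```

```text
[[532.56360441 238.43407295]
 [517.8854981  300.41532331]
 [649.81009962 298.76144538]]
time: 2.65
tool_pos: [606.5, 290.2, 36.9]
tcp_rot: [-3.141, -0.006, -2.909]
contact_force: [-0.5, -0.1, 0.3]
grip_width: 91.6
finger_force: 0.0
time: 3.48
tool_pos: [609.6, 290.3, 41.2]
tcp_rot: [3.141, 0.002, -2.91]
contact_force: [-1.2, 0.3, 7.1]
grip_width: 66.0
finger_force: 30.0
```

```bash
python3 -m pendant '[[[0,0,0.4],[0,0,0],-1],[[0,0,0.7],[0,0,0],-1],[[0,0,0.7],[0,0,0],-1],[[0,0,0.2],[0,0,0],-1],[[0,-0.5,0],[0,0,-0.2],-1],[[0.1,-0.7,0],[0,0,-0.3],-1],[[0,-0.7,0],[0,0,-0.3],-1],[[0,-0.7,0],[0,0,-0.3],-1],[[0,-0.7,0],[0,0,-0.3],-1],[[0,-0.7,0],[0,0,-0.3],-1]]'
python3 -m pendant '[[[0,-0.7,0],[0,0,-0.3],-1],[[0,-0.7,0],[0,0,-0.3],-1],[[0,-0.7,0],[0,0,-0.1],-1],[[0,-0.5,0],[0,0,0],-1],[[0,0,0],[0,0,0],-1],[[0,0,-0.5],[0,0,0],-1],[[0,0,-0.5],[0,0,0],-1],[[0,0,0],[0,0,0],-1],[[0,0,0],[0,0,0],-1],[[0,0,0],[0,0,0],-1]]'
python3 - <<'E'
from h import *
o=bot.get_obs();print(o["tool_pos"],o["tcp_rot"])
im=bot.capture("wrist");cv2.imwrite("pics/w2.png",im)
E
```

```text
time: 4.32
tool_pos: [610.8, 168.5, 98.2]
tcp_rot: [-3.141, -0.003, -3.116]
contact_force: [-0.2, 0.3, -5.2]
grip_width: 65.5
finger_force: 30.0
time: 5.15
tool_pos: [612.1, 92.6, 70.1]
tcp_rot: [3.141, 0.0, 3.086]
contact_force: [0.1, 0.2, -5.3]
grip_width: 66.0
finger_force: 30.0
[612.13553124  92.59200351  70.08714653] [3.14137257e+00 3.18633684e-04 3.08613913e+00]
```

View pics/w2.png

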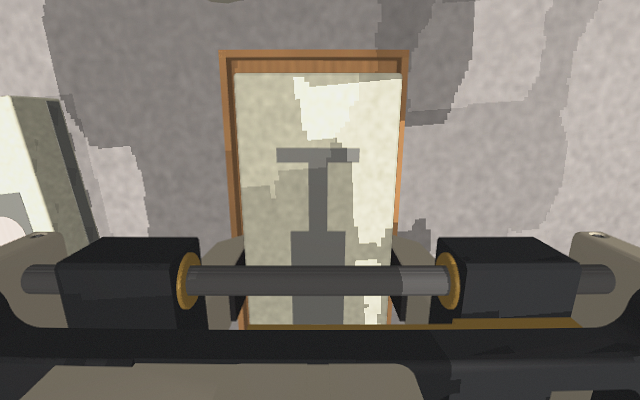

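The carton hangs centred over the tray, with its top edge (237–403, 73) inside the tray rim (220–410, 55). I'll lower it, release, and go over to the drive carton.

```bash
python3 -m pendant '[[[0,0,-0.4],[0,0,0],-1],[[0,0,-0.3],[0,0,0],-1],[[0,0,-0.15],[0,0,0],-1],[[0,0,-0.03],[0,0,0],-1],[[0,0,0],[0,0,0],-1],[[0,0,0],[0,0,0],-1],[[0,0,0],[0,0,0],1],[[0,0,0],[0,0,0],1],[[0,0,0],[0,0,0],1],[[0,0,0],[0,0,0],1]]'
python3 -m pendant '[[[0,0,0],[0,0,0],1],[[0,0,0.5],[0,0,0],1],[[0,0,0.9],[0,0,0],1],[[0,0,0.9],[0,0,0],1],[[-0.1,-0.3,0.9],[0,0,0],1],[[-0.1,-0.6,0.9],[0,0,0.1],1],[[-0.1,-0.8,0.6],[0,0,0.1],1],[[-0.1,-0.8,0],[0,0,0.1],1],[[-0.1,-0.8,0],[0,0,0.1],1],[[-0.1,-0.8,0],[0,0,0.1],1]]'
python3 -m pendant '[[[-0.1,-0.8,0],[0,0,0.1],1],[[-0.1,-0.8,0],[0,0,0.1],1],[[-0.1,-0.5,0],[0,0,0.1],1],[[-0.1,0,0],[0,0,0.1],1],[[0,0,0],[0,0,0.07],1],[[0,0,0],[0,0,0],1],[[0,0,0],[0,0,0],1],[[0,0,0],[0,0,0],1],[[0,0,0],[0,0,0],1],[[0,0,0],[0,0,0],1]]'
python3 - <<'E'
from h import *
o=bot.get_obs();print(o["tool_pos"],o["tcp_rot"])
im=bot.capture("wrist");cv2.imwrite("pics/w3.png",im)
E
```

```text
time: 6.03
tool_pos: [612.3, 92.2, 43.3]
tcp_rot: [3.141, 0.001, 3.086]
contact_force: [-0.6, 0.5, -0.4]
grip_width: 87.8
finger_force: 0.0
time: 6.87
tool_pos: [593.9, -31.8, 184.9]
tcp_rot: [-3.141, 0.001, -3.137]
contact_force: [1.1, -0.5, 1.1]
grip_width: 91.8
finger_force: 0.0
time: 7.7
tool_pos: [582.1, -93.1, 184.3]
tcp_rot: [3.141, 0.0, -3.08]
contact_force: [-0.7, 0.4, -0.6]
grip_width: 91.7
finger_force: 0.0
[582.07483915 -93.12562604 184.31812666] [ 3.14147005e+00  3.54051885e-06 -3.08030277e+00]
```

View pics/w3.png

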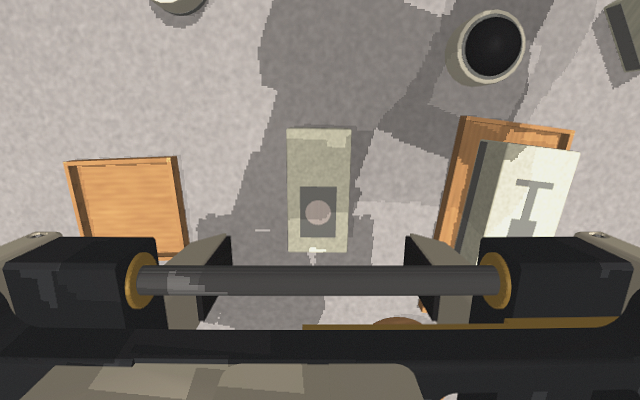

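The drive carton is square to and centred between the jaws: near edge at (287–351,128), sides vertical. The dome is at (491,46). I'll descend and grip.

```bash
python3 - <<'E'
from h import *
p=bot.camera_params("wrist"); print(cast(p,[(287,128),(351,128),(319,252)],36)); print("dome",cast(p,[(491,46)],35))
E
python3 -m pendant '[[[0,0,-0.5],[0,0,0],1],[[0,0,-0.8],[0,0,0],1],[[0,0,-0.8],[0,0,0],1],[[0,0,-0.8],[0,0,0],1],[[0,0,-0.8],[0,0,0],1],[[0,0,-0.8],[0,0,0],1],[[0,0,-0.5],[0,0,0],1],[[0,0,-0.3],[0,0,0],1],[[0,0,0],[0,0,0],1],[[0,0,0],[0,0,0],1]]'
python3 -m pendant '[[[0,0,0],[0,0,0],-1],[[0,0,0],[0,0,0],-1],[[0,0,0],[0,0,0],-1],[[0,0,0],[0,0,0],-1],[[0,0,0],[0,0,0],-1],[[0,0,0],[0,0,0],-1],[[0,0,0],[0,0,0],-1],[[0,0,0],[0,0,0],-1],[[0,0,0],[0,0,0],-1],[[0,0,0],[0,0,0],-1]]'
python3 - <<'E'
from h import *
im=bot.capture("top");cv2.imwrite("pics/top1.png",im);p=bot.camera_params("top")
for c in blobs(white(im),150):
    (u,v),s,_=cv2.minAreaRect(c)
    if np.hypot(u-281,v-192)<30: print("long in tray",rect(p,c,53))
E
```

```text
[[ 522.98208151 -124.40443736]
 [ 519.55352658  -68.46432789]
 [ 638.2388802   -89.14521177]]
dome [[445.22294697  42.68476263]]
time: 8.58
tool_pos: [582.2, -93.8, 25.6]
tcp_rot: [3.142, 0.0, -3.081]
contact_force: [-0.3, 0.5, 0.8]
grip_width: 92.1
finger_force: 0.0
time: 9.42
tool_pos: [582.1, -93.7, 25.7]
tcp_rot: [3.142, 0.0, -3.081]
contact_force: [-1.2, 0.6, 5.6]
grip_width: 58.1
finger_force: 30.0
long in tray (array([609.1,  94. ]), array([166.1,  63.6]), -3.2)
```

```bash
python3 -m pendant '[[[0,0,0.4],[0,0,0],-1],[[0,0,0.8],[0,0,0],-1],[[0,0,0.8],[0,0,0],-1],[[0,0,0.8],[0,0,0],-1],[[0,0,0.5],[0,0,0],-1],[[0.1,0.4,0],[0,0,-0.1],-1],[[0.1,0.7,0],[0,0,-0.1],-1],[[0.1,0.7,0],[0,0,-0.1],-1],[[0.1,0.7,0],[0,0,-0.1],-1],[[0.1,0.7,0],[0,0,-0.1],-1]]'
python3 -m pendant '[[[0.1,0.7,0],[0,0,-0.1],-1],[[0.1,0.7,0],[0,0,-0.1],-1],[[0.1,0.7,0],[0,0,-0.1],-1],[[0.1,0.6,0],[0,0,-0.1],-1],[[0.1,0.3,0],[0,0,-0.07],-1],[[0,0,0],[0,0,0],-1],[[0,0,-0.5],[0,0,0],-1],[[0,0,-0.5],[0,0,0],-1],[[0,0,0],[0,0,0],-1],[[0,0,0],[0,0,0],-1]]'
python3 - <<'E'
from h import *
o=bot.get_obs();print(o["tool_pos"],o["tcp_rot"])
im=bot.capture("wrist");cv2.imwrite("pics/w4.png",im)
E
```

```text
time: 10.3
tool_pos: [596.7, 3.0, 124.5]
tcp_rot: [-3.142, -0.001, 3.141]
contact_force: [-0.3, 0.1, -1.9]
grip_width: 57.9
finger_force: 30.0
time: 11.13
tool_pos: [611.4, 91.1, 93.8]
tcp_rot: [-3.141, -0.002, 3.085]
contact_force: [-0.2, 0.6, -0.6]
grip_width: 57.8
finger_force: 30.0
[611.35009219  91.10798143  93.75425348] [-3.14113377e+00 -2.28814364e-03  3.08488171e+00]
```

View pics/w4.png

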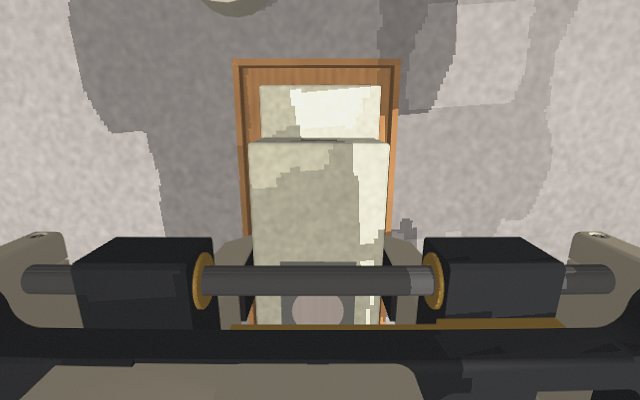

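The drive carton (near edge 250–388 px at row 143) is in line with and centred on the long carton below (260–381 px at row 86). I'll lower it, release, and go over to the dome.

```bash
python3 -m pendant '[[[0.03,0.05,-0.25],[0,0,0],-1],[[0,0,-0.15],[0,0,0],-1],[[0,0,-0.1],[0,0,0],-1],[[0,0,0],[0,0,0],-1],[[0,0,0],[0,0,0],-1],[[0,0,0],[0,0,0],1],[[0,0,0],[0,0,0],1],[[0,0,0],[0,0,0],1],[[0,0,0],[0,0,0],1],[[0,0,0],[0,0,0],1]]'
python3 -m pendant '[[[0,0,0.5],[0,0,0],1],[[0,0,0.9],[0,0,0],1],[[0,0,0.9],[0,0,0],1],[[-0.3,-0.1,0.9],[0,0,0],1],[[-0.6,-0.2,0.3],[0,0,0],1],[[-0.8,-0.2,0],[0,0,0],1],[[-0.8,-0.2,0],[0,0,0],1],[[-0.8,-0.2,0],[0,0,0],1],[[-0.8,-0.2,0],[0,0,0],1],[[-0.8,-0.2,0],[0,0,0],1]]'
python3 -m pendant '[[[-0.6,-0.2,0],[0,0,0],1],[[0,0,0],[0,0,0],1],[[0,0,0],[0,0,0],1],[[0,0,0],[0,0,0],1],[[0,0,0],[0,0,0],1],[[0,0,0],[0,0,0],1],[[0,0,0],[0,0,0],1],[[0,0,0],[0,0,0],1],[[0,0,0],[0,0,0],1],[[0,0,0],[0,0,0],1]]'
python3 - <<'E'
from h import *
o=bot.get_obs();print(o["tool_pos"],o["tcp_rot"])
im=bot.capture("wrist");cv2.imwrite("pics/w5.png",im)
E
```

```text
time: 12.02
tool_pos: [613.0, 93.8, 79.6]
tcp_rot: [3.141, 0.0, 3.086]
contact_force: [-0.0, -0.2, -0.1]
grip_width: 86.9
finger_force: 0.0
time: 12.85
tool_pos: [464.6, 54.5, 184.5]
tcp_rot: [3.142, 0.001, 3.086]
contact_force: [0.4, -0.3, 1.2]
grip_width: 92.0
finger_force: 0.0
time: 13.68
tool_pos: [447.9, 48.8, 184.2]
tcp_rot: [3.142, -0.0, 3.086]
contact_force: [0.1, 0.2, 0.5]
grip_width: 91.5
finger_force: 0.0
[447.90795409  48.75760475 184.22615401] [ 3.14151835e+00 -2.11658258e-04  3.08566849e+00]
```

View pics/w5.png

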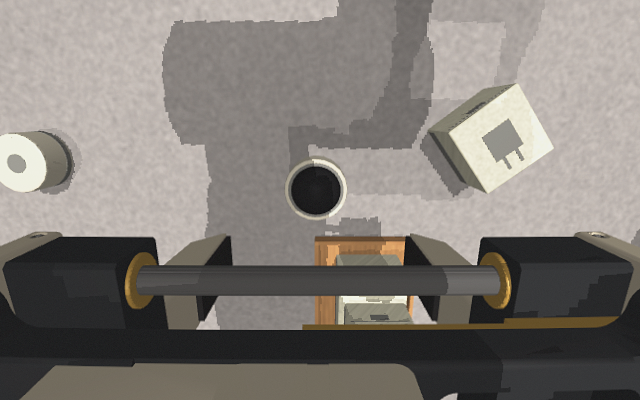

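Wrist view: dome base ring centred at (317,189), square carton's top corners at (516,84), (553,148), (487,193) and (447,134), hub top centre at (16,163). I'll cast these.

```bash
python3 - <<'E'
from h import *
p=bot.camera_params("wrist"); print("dome",cast(p,[(317,189),(286,189),(348,189)],30))
q=cast(p,[(516,84),(553,148),(487,193),(447,134)],56); print(q,q.mean(0),rect(p,np.array([(516,84),(553,148),(487,193),(447,134)]),56)); print("hub",cast(p,[(16,163)],36))
im=bot.capture("top");cv2.imwrite("pics/top2.png",im);p=bot.camera_params("top")
for c in blobs(white(im,125),150):
    (u,v),s,_=cv2.minAreaRect(c); print(round(u),round(v),rect(p,c,89))
E
```

```text
dome [[443.02910666  47.72801201]
 [441.40144982  18.70774031]
 [444.65046431  76.7499318 ]]
[[360.52565344 211.13709124]
 [413.00864176 247.69787667]
 [448.90830434 194.49414464]
 [396.99207675 157.34796382]] [404.85866908 202.66926909] (array([405. , 202.5]), array([65.8, 64. ]), -55.9)
hub [[ 401.46180479 -227.3109765 ]]
400 274 (array([ 400.8, -217.2]), array([50.4, 49.4]), -89.0)
232 269 (array([405.6, 201.3]), array([63.7, 62.6]), 33.8)
278 186 (array([619. ,  92.8]), array([129.5,  63.7]), -5.6)
540 128 (array([ 793.8, -598.8]), array([195. ,  21.5]), 10.2)
499 89 (array([ 899.3, -491.2]), array([161.5,  41.8]), -67.8)
112 42 (array([1005.7,  560.3]), array([68.7, 38.1]), 6.3)
521 36 (array([1060.9, -561. ]), array([251.9, 221.2]), -87.3)
149 21 (array([1072.5,  467.2]), array([204.7, 127.1]), -88.8)
```

```bash
python3 -m pendant '[[[-0.17,-0.03,-0.5],[0,0,0],1],[[0,0,-0.8],[0,0,0],1],[[0,0,-0.8],[0,0,0],1],[[0,0,-0.8],[0,0,0],1],[[0,0,-0.8],[0,0,0],1],[[0,0,-0.8],[0,0,0],1],[[0,0,-0.6],[0,0,0],1],[[0,0,-0.3],[0,0,0],1],[[0,0,0],[0,0,0],1],[[0,0,0],[0,0,0],1]]'
python3 -m pendant '[[[0,0,0],[0,0,0],-1],[[0,0,0],[0,0,0],-1],[[0,0,0],[0,0,0],-1],[[0,0,0],[0,0,0],-1],[[0,0,0],[0,0,0],-1],[[0,0,0],[0,0,0],-1],[[0,0,0],[0,0,0],-1],[[0,0,0],[0,0,0],-1],[[0,0,0],[0,0,0],-1],[[0,0,0],[0,0,0],-1]]'
```

```text
time: 14.62
tool_pos: [442.9, 47.8, 22.5]
tcp_rot: [3.141, -0.0, 3.086]
contact_force: [0.4, -0.1, 0.6]
grip_width: 92.1
finger_force: 0.0
time: 15.45
tool_pos: [443.0, 47.8, 22.7]
tcp_rot: [3.142, 0.001, 3.086]
contact_force: [-0.9, -0.2, 5.4]
grip_width: 59.3
finger_force: 30.0
```

```bash
python3 -m pendant '[[[0,0,0.4],[0,0,0],-1],[[0,0,0.8],[0,0,0],-1],[[0,0,0.8],[0,0,0],-1],[[0,0,0.8],[0,0,0],-1],[[0,0,0.8],[0,0,0],-1],[[0.2,0.1,0.6],[0,0,0],-1],[[0.6,0.2,0],[0,0,0],-1],[[0.7,0.2,0],[0,0,0],-1],[[0.7,0.2,0],[0,0,0],-1],[[0.7,0.2,0],[0,0,0],-1]]'
python3 -m pendant '[[[0.7,0.2,0],[0,0,0],-1],[[0.7,0.2,0],[0,0,0],-1],[[0.7,0.2,0],[0,0,0],-1],[[0.4,0.1,0],[0,0,0],-1],[[0.2,0.1,0],[0,0,0],-1],[[0,0,0],[0,0,0],-1],[[0,0,-0.4],[0,0,0],-1],[[0,0,-0.4],[0,0,0],-1],[[0,0,0],[0,0,0],-1],[[0,0,0],[0,0,0],-1]]'
python3 - <<'E'
from h import *
o=bot.get_obs();print(o["tool_pos"],o["tcp_rot"])
im=bot.capture("wrist");cv2.imwrite("pics/w6.png",im)
E
```

```text
time: 16.28
tool_pos: [530.1, 75.2, 147.9]
tcp_rot: [3.142, -0.001, 3.086]
contact_force: [0.6, -0.6, -2.6]
grip_width: 59.5
finger_force: 30.0
time: 17.12
tool_pos: [609.4, 98.6, 123.7]
tcp_rot: [-3.141, -0.003, 3.085]
contact_force: [0.6, 0.4, -2.7]
grip_width: 59.1
finger_force: 30.0
[609.40712756  98.64716551 123.71046663] [-3.14135293e+00 -2.79519543e-03  3.08549663e+00]
```

View pics/w6.png

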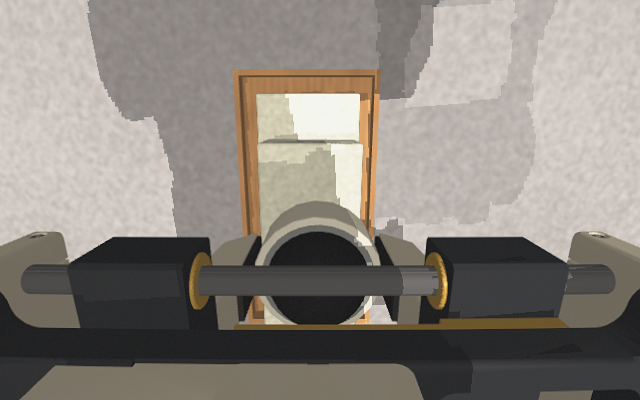

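The held dome base is centred at about (318,278), while the drive carton's edge spans 258–363 (centre 310), so it sits a few mm off in y as the reading says. I'll correct that, lower, release, and move to the square carton.

```bash
python3 - <<'E'
from h import *
p=bot.camera_params("wrist"); print(cast(p,[(258,143),(363,143)],89).mean(0)+59*np.array([np.cos(.057),-np.sin(.057)]))
E
python3 -m pendant '[[[0.05,-0.19,0],[0,0,0],-1],[[0,0,-0.2],[0,0,0],-1],[[0,0,-0.15],[0,0,0],-1],[[0,0,-0.04],[0,0,0],-1],[[0,0,0],[0,0,0],-1],[[0,0,0],[0,0,0],-1],[[0,0,0],[0,0,0],-1],[[0,0,0],[0,0,0],-1],[[0,0,0],[0,0,0],-1],[[0,0,0],[0,0,0],-1]]'
```

```text
[612.2955937   93.91212355]
time: 18.0
tool_pos: [612.3, 93.2, 112.7]
tcp_rot: [3.142, 0.0, 3.086]
contact_force: [0.5, -0.6, -3.6]
grip_width: 59.6
finger_force: 30.0
```

```bash
python3 -m pendant '[[[0,0,-0.03],[0,0,0],-1],[[0,0,0],[0,0,0],-1],[[0,0,0],[0,0,0],1],[[0,0,0],[0,0,0],1],[[0,0,0],[0,0,0],1],[[0,0,0],[0,0,0],1],[[0,0,0],[0,0,0],1],[[0,0,0.3],[0,0,0],1],[[0,0,0.7],[0,0,0],1],[[0,0,0.8],[0,0,0],1]]'
python3 -m pendant '[[[0,0,0.8],[0,0,0],1],[[0,0,0.4],[0,0,0.3],1],[[-0.5,0.3,0],[0,0,0.5],1],[[-0.7,0.4,0],[0,0,0.5],1],[[-0.7,0.4,0],[0,0,0.5],1],[[-0.7,0.4,0],[0,0,0.5],1],[[-0.7,0.4,0],[0,0,0.5],1],[[-0.7,0.4,0],[0,0,0.5],1],[[-0.7,0.4,0],[0,0,0.5],1],[[-0.7,0.4,0],[0,0,0.5],1]]'
python3 -m pendant '[[[-0.7,0.4,0],[0,0,0.5],1],[[-0.6,0.15,0],[0,0,0.5],1],[[-0.2,0,0],[0,0,0.1],1],[[0,0,0],[0,0,0],1],[[0,0,0],[0,0,0],1],[[0,0,0],[0,0,0],1],[[0,0,0],[0,0,0],1],[[0,0,0],[0,0,0],1],[[0,0,0],[0,0,0],1],[[0,0,0],[0,0,0],1]]'
python3 - <<'E'
from h import *
o=bot.get_obs();print(o["tool_pos"],o["tcp_rot"],o["joint_positions"])
im=bot.capture("wrist");cv2.imwrite("pics/w7.png",im)
im=bot.capture("side");cv2.imwrite("pics/s7.png",cv2.resize(im[130:330,200:420],None,fx=3,fy=3))
E
```

```text
time: 18.83
tool_pos: [611.5, 93.1, 165.7]
tcp_rot: [-3.141, -0.003, 3.086]
contact_force: [0.9, 0.4, 0.5]
grip_width: 92.0
finger_force: 0.0
time: 19.67
tool_pos: [449.3, 186.6, 202.6]
tcp_rot: [-3.141, 0.001, -2.679]
contact_force: [-0.2, 0.8, 0.2]
grip_width: 91.6
finger_force: 0.0
time: 20.5
tool_pos: [405.5, 202.5, 201.6]
tcp_rot: [3.141, -0.0, -2.55]
contact_force: [0.4, -0.3, 0.2]
grip_width: 91.6
finger_force: 0.0
[405.52792999 202.46657323 201.58252455] [ 3.14139460e+00 -2.45845769e-04 -2.55027291e+00] [ 2.93616957e-01  2.54291644e-01  1.77640714e+00  1.30805753e-04
  1.11118700e+00 -1.86855713e+00]
```

View pics/w7.png

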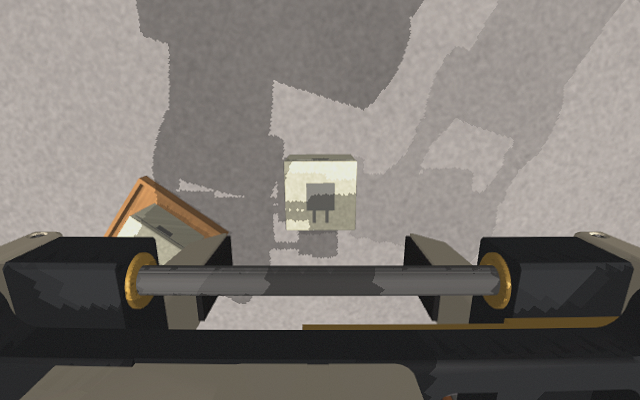

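View pics/s7.png

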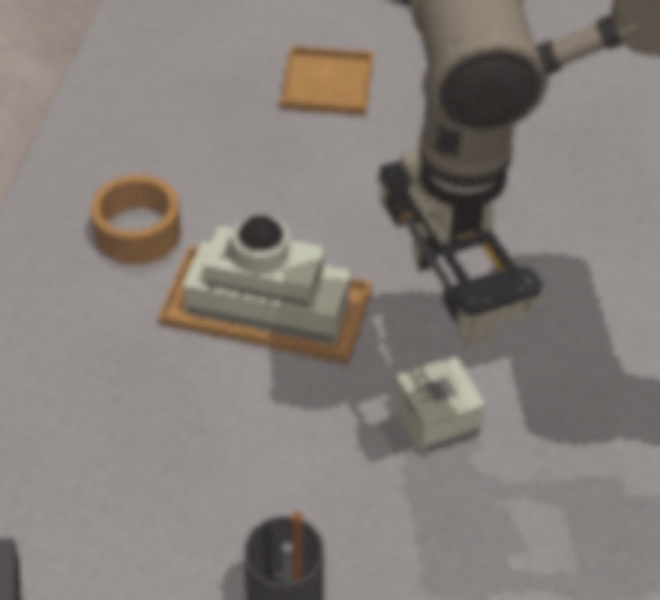

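The dome stack stands square in the side crop. In the wrist view the square carton is aligned with and centred between the jaws (287–357 px), so I'll grip it and carry it over.

```bash
python3 -m pendant '[[[0,0,-0.5],[0,0,0],1],[[0,0,-0.8],[0,0,0],1],[[0,0,-0.8],[0,0,0],1],[[0,0,-0.8],[0,0,0],1],[[0,0,-0.8],[0,0,0],1],[[0,0,-0.8],[0,0,0],1],[[0,0,-0.6],[0,0,0],1],[[0,0,-0.25],[0,0,0],1],[[0,0,0],[0,0,0],1],[[0,0,0],[0,0,0],1]]'
python3 -m pendant '[[[0,0,0],[0,0,0],-1],[[0,0,0],[0,0,0],-1],[[0,0,0],[0,0,0],-1],[[0,0,0],[0,0,0],-1],[[0,0,0],[0,0,0],-1],[[0,0,0],[0,0,0],-1],[[0,0,0],[0,0,0],-1],[[0,0,0],[0,0,0],-1],[[0,0,0],[0,0,0],-1],[[0,0,0],[0,0,0],-1]]'
python3 -m pendant '[[[0,0,0.4],[0,0,0],-1],[[0,0,0.8],[0,0,0],-1],[[0,0,0.8],[0,0,0],-1],[[0,0,0.8],[0,0,0],-1],[[0,0,0.8],[0,0,0],-1],[[0,-0.2,0.4],[0,0,0],-1],[[0.2,-0.6,0],[0,0,-0.2],-1],[[0.3,-0.8,0],[0,0,-0.2],-1],[[0.3,-0.8,0],[0,0,-0.2],-1],[[0.3,-0.8,0],[0,0,-0.2],-1]]'
python3 -m pendant '[[[0.4,-0.8,0],[0,0,-0.2],-1],[[0.4,-0.8,0],[0,0,-0.2],-1],[[0.4,-0.8,0],[0,0,-0.2],-1],[[0.4,-0.8,0],[0,0,-0.2],-1],[[0.4,-0.8,0],[0,0,-0.2],-1],[[0.4,-0.8,0],[0,0,-0.2],-1],[[0.4,-0.8,0],[0,0,-0.2],-1],[[0.4,-0.8,0],[0,0,-0.2],-1],[[0.4,-0.8,0],[0,0,-0.2],-1],[[0.4,-0.8,0],[0,0,-0.2],-1]]'
python3 -m pendant '[[[0.4,-0.8,0],[0,0,-0.3],-1],[[0.4,-0.8,0],[0,0,-0.3],-1],[[0.4,-0.8,0],[0,0,-0.3],-1],[[0.4,-0.8,0],[0,0,-0.3],-1],[[0.4,-0.8,0],[0,0,-0.14],-1],[[0,-0.4,0],[0,0,0],-1],[[0,0,-0.5],[0,0,0],-1],[[0,0,-0.8],[0,0,0],-1],[[0,0,-0.6],[0,0,0],-1],[[0,0,0],[0,0,0],-1]]'
python3 - <<'E'
from h import *
o=bot.get_obs();print(o["tool_pos"],o["tcp_rot"],o["joint_positions"])
im=bot.capture("wrist");cv2.imwrite("pics/w8.png",im)
E
```

```text
time: 21.43
tool_pos: [405.5, 202.7, 41.5]
tcp_rot: [3.142, 0.0, -2.55]
contact_force: [-0.5, -0.1, 0.4]
grip_width: 92.2
finger_force: 0.0
time: 22.27
tool_pos: [405.4, 202.9, 41.8]
tcp_rot: [3.142, 0.001, -2.55]
contact_force: [-2.6, 1.7, 6.1]
grip_width: 66.0
finger_force: 30.0
time: 23.1
tool_pos: [437.9, 105.6, 161.0]
tcp_rot: [3.141, -0.001, -2.646]
contact_force: [0.5, -1.1, -3.7]
grip_width: 65.7
finger_force: 30.0
time: 23.93
tool_pos: [558.0, -134.5, 160.4]
tcp_rot: [3.14, -0.002, -2.887]
contact_force: [1.0, -0.3, -2.8]
grip_width: 66.2
finger_force: 30.0
time: 24.77
tool_pos: [615.1, -263.7, 98.8]
tcp_rot: [3.135, -0.009, -3.046]
contact_force: [-0.4, 0.8, -4.1]
grip_width: 66.4
finger_force: 30.0
[ 615.10556074 -263.74341172   98.79589529] [ 3.13547959 -0.00857028 -3.04626305] [-5.19493126e-01  7.38014278e-01  1.25365244e+00  5.48382774e-05
  1.16045285e+00 -2.18561500e+00]
```

View pics/w8.png

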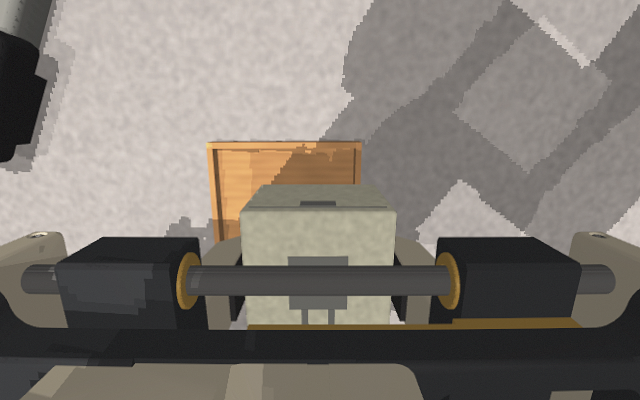

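The carton hangs about 20 mm short in y of the tray (near rim 208–362, row 143). I'll correct and lower it.

```bash
python3 - <<'E'
from h import *
p=bot.camera_params("wrist"); print(cast(p,[(208,143),(362,143)],15).mean(0)+54*np.array([np.cos(.09),np.sin(.09)]))
E
python3 -m pendant '[[[0.1,-0.3,0],[0,0,0],-1],[[0,-0.37,0],[0,0,0],-1],[[0,0,-0.4],[0,0,0],-1],[[0,0,-0.5],[0,0,0],-1],[[0,0,0],[0,0,0],-1],[[0,0,0],[0,0,0],-1],[[0,0,0],[0,0,0],-1],[[0,0,0],[0,0,0],-1],[[0,0,0],[0,0,0],-1],[[0,0,0],[0,0,0],-1]]'
```

```text
[ 619.21520884 -287.43134542]
time: 25.65
tool_pos: [621.6, -285.6, 78.0]
tcp_rot: [-3.141, 0.001, -3.046]
contact_force: [-0.6, 0.5, -3.4]
grip_width: 65.8
finger_force: 30.0
```

```bash
python3 -m pendant '[[[-0.07,0,-0.3],[0,0,0],-1],[[0,0,-0.4],[0,0,0],-1],[[0,0,-0.3],[0,0,0],-1],[[0,0,-0.1],[0,0,0],-1],[[0,0,-0.02],[0,0,0],-1],[[0,0,0],[0,0,0],-1],[[0,0,0],[0,0,0],-1],[[0,0,0],[0,0,0],1],[[0,0,0],[0,0,0],1],[[0,0,0],[0,0,0],1]]'
python3 -m pendant '[[[0,0,0],[0,0,0],1],[[0,0,0],[0,0,0],1],[[0,0,0.5],[0,0,0],1],[[0,0,0.9],[0,0,0],1],[[0,0,0.9],[0,0,0],1],[[0,0,0.9],[0,0,0],1],[[-0.3,0.1,0.9],[0,0,0],1],[[-0.6,0.2,0.4],[0,0,0],1],[[-0.8,0.2,0],[0,0,0],1],[[-0.8,0.2,0],[0,0,0],1]]'
python3 -m pendant '[[[-0.8,0.2,0],[0,0,0],1],[[-0.8,0.2,0],[0,0,0],1],[[-0.8,0.2,0],[0,0,0],1],[[-0.8,0.2,0],[0,0,0],1],[[-0.8,0.2,0],[0,0,0],1],[[-0.6,0.2,0],[0,0,0],1],[[-0.2,0.05,0],[0,0,0],1],[[0,0,0],[0,0,0],1],[[0,0,0],[0,0,0],1],[[0,0,0],[0,0,0],1]]'
python3 - <<'E'
from h import *
o=bot.get_obs();print(o["tool_pos"],o["tcp_rot"])
im=bot.capture("wrist");cv2.imwrite("pics/w9.png",im)
im=bot.capture("top");p=bot.camera_params("top")
for c in blobs(white(im,125),150):
    (u,v),s,_=cv2.minAreaRect(c)
    if np.hypot(u-418,v-195)<30: print("square",rect(p,c,59))
E
```

```text
time: 26.48
tool_pos: [619.2, -285.5, 43.2]
tcp_rot: [3.141, 0.0, -3.046]
contact_force: [-0.1, 1.2, 0.2]
grip_width: 81.4
finger_force: 0.0
time: 27.32
tool_pos: [543.9, -264.4, 179.7]
tcp_rot: [-3.14, 0.002, -3.046]
contact_force: [0.1, -0.0, -0.3]
grip_width: 91.8
finger_force: 0.0
time: 28.15
tool_pos: [401.3, -227.6, 178.8]
tcp_rot: [-3.141, 0.001, -3.046]
contact_force: [0.6, -0.7, 0.5]
grip_width: 91.9
finger_force: 0.0
[ 401.26585135 -227.5772416   178.8074566 ] [-3.14083759e+00  1.02784625e-03 -3.04628100e+00]
square (array([ 619.2, -283.2]), array([66.5, 64.9]), -84.4)
```

View pics/w9.png

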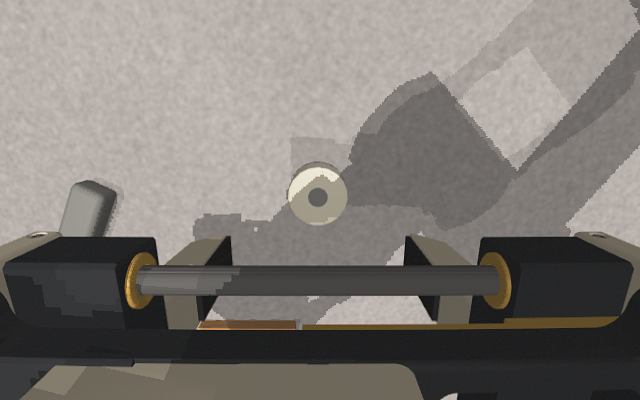

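The hub's spot is at (318,198), centred between the jaws, and the scanner handle at (90,205) is well clear. I'll descend and grip.

```bash
python3 - <<'E'
from h import *
p=bot.camera_params("wrist"); print(cast(p,[(318,197)],36),cast(p,[(110,205)],30))
E
python3 -m pendant '[[[0,0,-0.5],[0,0,0],1],[[0,0,-0.8],[0,0,0],1],[[0,0,-0.8],[0,0,0],1],[[0,0,-0.8],[0,0,0],1],[[0,0,-0.8],[0,0,0],1],[[0,0,-0.8],[0,0,0],1],[[0,0,-0.5],[0,0,0],1],[[0,0,-0.2],[0,0,0],1],[[0,0,0],[0,0,0],1],[[0,0,0],[0,0,0],1]]'
python3 -m pendant '[[[0,0,0],[0,0,0],-1],[[0,0,0],[0,0,0],-1],[[0,0,0],[0,0,0],-1],[[0,0,0],[0,0,0],-1],[[0,0,0],[0,0,0],-1],[[0,0,0],[0,0,0],-1],[[0,0,0],[0,0,0],-1],[[0,0,0],[0,0,0],-1],[[0,0,0],[0,0,0],-1],[[0,0,0],[0,0,0],-1]]'
```

```text
[[ 401.05536784 -227.66638095]] [[ 428.89727462 -421.72872309]]
time: 29.08
tool_pos: [400.7, -227.2, 22.8]
tcp_rot: [-3.142, 0.0, -3.046]
contact_force: [0.5, 0.1, 1.1]
grip_width: 91.8
finger_force: 0.0
time: 29.92
tool_pos: [400.3, -227.1, 22.9]
tcp_rot: [-3.141, 0.0, -3.046]
contact_force: [-1.3, -0.0, 5.6]
grip_width: 55.3
finger_force: 30.0
```

```bash
python3 -m pendant '[[[0,0,0.4],[0,0,0],-1],[[0,0,0.8],[0,0,0],-1],[[0,0,0.8],[0,0,0],-1],[[0,0,0.8],[0,0,0],-1],[[0.2,0,0.6],[0,0,0],-1],[[0.6,-0.2,0],[0,0,0],-1],[[0.8,-0.2,0],[0,0,0],-1],[[0.8,-0.2,0],[0,0,0],-1],[[0.8,-0.2,0],[0,0,0],-1],[[0.8,-0.2,0],[0,0,0],-1]]'
python3 -m pendant '[[[0.8,-0.2,0],[0,0,0],-1],[[0.8,-0.2,0],[0,0,0],-1],[[0.8,-0.2,0],[0,0,0],-1],[[0.6,-0.2,0],[0,0,0],-1],[[0.3,-0.1,0],[0,0,0],-1],[[0,0,-0.4],[0,0,0],-1],[[0,0,-0.4],[0,0,0],-1],[[0,0,0],[0,0,0],-1],[[0,0,0],[0,0,0],-1],[[0,0,0],[0,0,0],-1]]'
python3 - <<'E'
from h import *
o=bot.get_obs();print(o["tool_pos"],o["tcp_rot"])
im=bot.capture("wrist");cv2.imwrite("pics/w10.png",im)
E
```

```text
time: 30.75
tool_pos: [520.6, -256.7, 123.7]
tcp_rot: [3.14, -0.002, -3.046]
contact_force: [-0.3, -0.8, -3.0]
grip_width: 55.5
finger_force: 30.0
time: 31.58
tool_pos: [618.4, -283.8, 100.3]
tcp_rot: [3.141, -0.001, -3.047]
contact_force: [-0.5, 0.9, -3.0]
grip_width: 55.6
finger_force: 30.0
[ 618.40017191 -283.78351796  100.32461506] [ 3.14081120e+00 -1.00038411e-03 -3.04662915e+00]
```

View pics/w10.png

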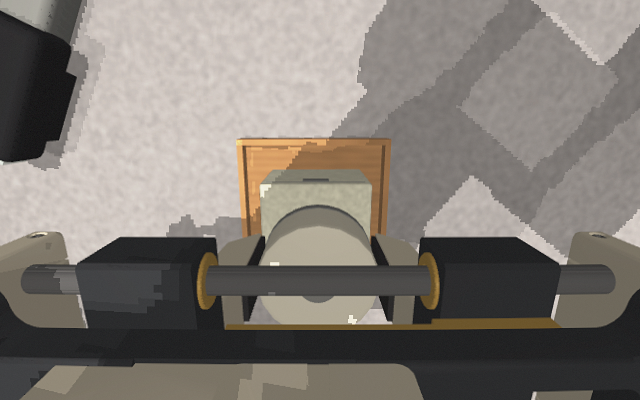

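The hub (centre 318) hangs over the middle of the square carton (260–372). I'll lower it, release, and retreat upward.

```bash
python3 -m pendant '[[[0,0,-0.3],[0,0,0],-1],[[0,0,-0.2],[0,0,0],-1],[[0,0,-0.09],[0,0,0],-1],[[0,0,-0.02],[0,0,0],-1],[[0,0,0],[0,0,0],-1],[[0,0,0],[0,0,0],-1],[[0,0,0],[0,0,0],1],[[0,0,0],[0,0,0],1],[[0,0,0],[0,0,0],1],[[0,0,0],[0,0,0],1]]'
python3 -m pendant '[[[0,0,0],[0,0,0],1],[[0,0,0.4],[0,0,0],1],[[0,0,0.8],[0,0,0],1],[[0,0,0.8],[0,0,0],1],[[0,0,0.8],[0,0,0],1],[[-0.5,0,0.8],[0,0,0],1],[[-0.8,0,0],[0,0,0],1],[[-0.8,0,0],[0,0,0],1],[[-0.8,0,0],[0,0,0],1],[[-0.8,0,0],[0,0,0],1]]'
python3 -m pendant '[[[-0.8,0,0],[0,0,0],1],[[-0.8,0,0],[0,0,0],1],[[-0.6,0,0],[0,0,0],1],[[-0.3,0,0],[0,0,0],1],[[0,0,0],[0,0,0],1],[[0,0,0],[0,0,0],1],[[0,0,0],[0,0,0],1],[[0,0,0],[0,0,0],1],[[0,0,0],[0,0,0],1],[[0,0,0],[0,0,0],1]]'
python3 - <<'E'
from h import *
a=bot.capture("top");b=bot.capture("side")
cv2.imwrite("pics/end.png",np.vstack([cv2.resize(a[150:250,240:460],(660,300)),cv2.resize(b[140:260,220:380],(400,300)) if 0 else cv2.resize(b[130:260,220:440],(508,300)).__class__(0) if 0 else cv2.copyMakeBorder(cv2.resize(b[130:260,220:440],(508,300)),0,0,0,152,0)]))
E
```

```text
time: 32.47
tool_pos: [619.4, -284.1, 82.8]
tcp_rot: [-3.141, 0.001, -3.046]
contact_force: [-0.7, 0.1, 0.1]
grip_width: 77.6
finger_force: 0.0
time: 33.3
tool_pos: [507.2, -283.9, 191.6]
tcp_rot: [-3.141, 0.001, -3.046]
contact_force: [-0.6, 0.1, -0.5]
grip_width: 91.5
finger_force: 0.0
time: 34.13
tool_pos: [433.6, -283.9, 190.1]
tcp_rot: [3.141, -0.0, -3.046]
contact_force: [0.2, -0.2, 0.5]
grip_width: 91.8
finger_force: 0.0
```

View pics/end.png

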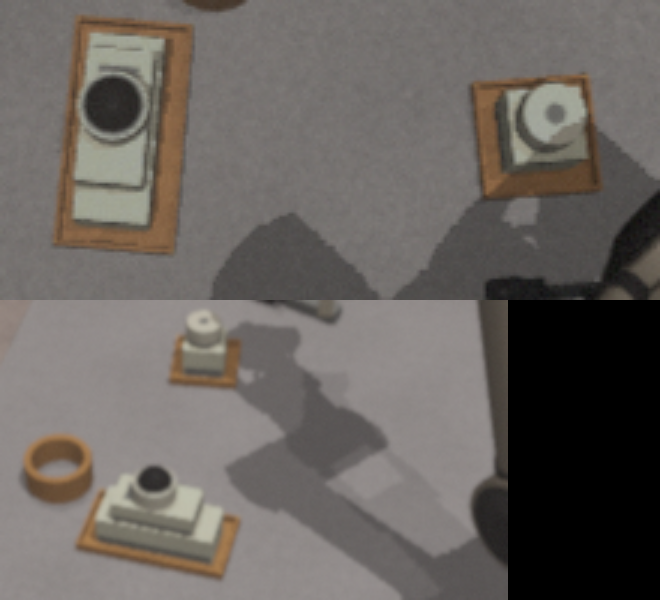

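Both stacks stand in their trays: dome at top pixel (278,184), hub spot at (425,188). I'll do a quick numeric check.

```bash
python3 - <<'E'
from h import *
p=bot.camera_params("top")
print("dome",cast(p,[(278,184.3)],120),"hub",cast(p,[(425,187.7)],95))
print("flat near edge",cast(p,[(240+76/3,150+184/3),(240+142/3,150+187/3)],89).mean(0)+[59,-3.4])
E
```

```text
dome [[615.33421478  92.18356574]] hub [[ 620.96604416 -282.79466983]]
flat near edge [609.5055218   92.80449423]
```

```bash
python3 -c "
from plant import bot
print(bot.close_job())"
```

```text
the job is handed in; nothing more can be done
None
```

Both orders are made up and the job is handed in; the last pictures show both stacks upright in their trays with parts within about 6 mm of centre, and the tape roll, pen pot and scanner were never touched, but no verdict came back.

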